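# Seat a burnishing drum on the splined spindle of a bench edge burnisher and hold it down

### The job

Fit the grooved dark-wood burnishing drum to the bench burnisher: set it, hex end up, over the upright splined spindle, turn it until the splines mesh, and slide it down onto the spring-loaded collar. Push it fully home, so that the collar's spring is pressed all the way down, and finish while still gripping the drum and pressing it down, so that I can tighten its grub screws. Leave the other things on the bench where they are.

Things in the scene. Friction and masses are not known exactly. Their poses are not given: they have to be found in the camera images.
- drum_center (a point): Centre of the loose burnishing drum, on its axis, 36 mm above its underside. It stands hex end up, 72 mm tall, 0.24-0.38 kg: the lower 42 mm is a dark wood cylinder 64 mm in diameter with three grooves round it; above it a bare aluminium hexagon 30 mm tall, 40 mm across flats, to be gripped on two opposite flats. z: up its axis; flats face +x and every 60 degrees from it.
- drum_bore (a point): The drum's bore, at the middle of its underside, with the same axes as drum_center. It runs right through along z and shows from above: 20 mm in diameter with four keyways 90 degrees apart along +x, +y, -x, -y, each 8.4 mm wide, 28.4 mm across opposite ones.
- spindle_nose (a point): Centre of the top end of the burnisher's upright steel spindle, 200 mm above the bench. The top 18 mm is a plain round nose 17.6 mm in diameter with a chamfered tip; below it are the splines (spindle_keys). z: up the spindle. A brake holds it: it turns only under more than about 0.5 N m.
- spindle_keys (a point): On the spindle's axis at the tops of its keys, 18 mm below the nose end. Four keys 90 degrees apart along +x, +y, -x, -y, each 6 mm wide, 26 mm across opposite ones, run from here down past the collar. A drum whose keyways do not meet them stops with its underside here. Play when meshed: about 1 mm sideways, 5 degrees either way.
- collar (a joint): Travel of the brass spring-loaded collar (ring 48 mm in diameter round the spindle's foot), m: 0 up, 0.006 fully down on its stop. When up, its top face is 70 mm below the spindle's top end; the drum's underside lands on it. Its spring takes 6 N to start and 15 N at the bottom, more than the drum's weight, so it lifts the drum again unless held down.
- burnisher: Bench burnisher, fixed: grey housing with a flat steel top 105 mm above the bench. Origin on the bench straight below the spindle; housing reaches from 90 mm in -x (control panel) to 170 mm in +x and 90 mm either way in y. A round motor cap of 50 mm radius, centred 115 mm in +x, stands 22 mm above the top. z up.
- sleeve: Bystander: a loose red-brown sanding sleeve, a plain ring 60 mm in diameter and 50 mm tall with a wide round hole, standing on the bench. Origin at the centre of its underside.
- wax_jar: Bystander: a loose amber glass jar with a steel lid, 58 mm in diameter and 52 mm tall. Origin at the centre of its underside.
- glue_bottle: Bystander: a loose yellow squeeze bottle with a pointed nozzle, 52 mm in diameter and 140 mm tall. Origin at the centre of its underside.
- hex_key: Bystander: a loose L-shaped black hex key, 90 x 26 mm, 6 mm thick, lying flat. Origin at the bench under the middle of its long arm.
Things that resemble listed ones, but are neither listed nor needed, are in the scene too. What is shaped like the part that bears drum_center but green or yellow is not meant.

How it is judged:
By the outcome, as a careful person would: the job done as asked, in the order asked, and still so for the second after the job is handed in, while the arm keeps its last pose, push and grip.
It also fails if it takes over 45 s, if anything falls off the work surface, if the arm or the gripper's body presses on something with over 40 N, if the wrist force passes 120 N, or if a joint passes its speed limit or range.

### The arm

A 7-joint arm with a two-finger parallel gripper is mounted at the origin on the work surface. World frame = base frame: x ahead of the robot, y to its left, z up, the work surface at z = 0. Lengths are in m, angles in degrees, forces in N, time in s.
With the tool pointing down it reaches from about 0.4 to 0.925 m from the base axis. Payload 5.6 kg.
Tool frame: the origin (TCP) lies on the centre line of the jaws, within the pads' length; the fingertips stand 25 mm ahead of it and the grasp point (between the pads) lies 6 mm ahead of it (robot.finger_overhang is the distance from the TCP to the fingertips, in m); z points along the fingers, x is the direction in which the jaws open and shut, and the axes are right-handed (so a half turn about z gives the same grasp; the last joint's range is limited). The gripper opens to 85 mm and grips with 20 to 120 N. Pads are 22 mm wide; open, the fingers measure 114 mm over their backs; the gripper's body (76 mm by 85 mm) begins 54 mm behind the grasp point. The pads swing forward as they close: fully open they stand 13 mm farther back than shut.
Start: joints at [-78.381, 26.786, -0.665, 91.828, 0.344, 61.387, -3.226], TCP at [0.158, 0.63, 0.231] pointing down, gripper open.
Joint ranges: [-144.91, 144.91], [-17.63, 115.5], [-89.93, 88.59], [15.96, 139.68], [-74.01, 254.01], [8.47, 105.57], [-167.45, 167.45]. Speed limits (degrees/s): [147.25, 147.25, 180, 180, 180, 180, 180].

### API

Orientations are given as [roll, pitch, yaw] about the fixed x, y, z axes, in that order (R = Rz(yaw) Ry(pitch) Rx(roll)).
In Python, from station import robot, imaging, finish_job gives the robot as it stands.
- The arm moves only by the tool arm_command, never from a script. Its argument "motion" is a list of rows, each a list of 5 numbers: the finger opening in mm, from 0 to 85.4, then the shift along the tool's x, y, z in mm, then the turn about the tool's z in rad. A call has 1 to 20 rows; each row is the pose to reach, as a shift and turn from the pose measured when the call began, along the tool's axes at that moment; what a row does not reach only later rows make up. A row lasts 1/8 s, in which the tool goes at most 62.5 mm and 10.7 degrees, less where a joint would pass 70% of its speed; a pose out of reach is approached as far as the arm can. A call with a gripper value outside its range is refused whole. The fingers move at their own pace and stop on an object; "squeeze" is the grip in N (left out, the last holds). Time passes only in rows, so rows that repeat a pose let the fingers close. It gives the time, the measured TCP pose, the force and the opening at its end, in the units of the state.
- robot.state(): the state, without advancing time (a new reading comes with each control period).
- imaging.snapshot(name): name is "scene" or "top" or "wrist"; returns a dict with "image" (384x512x3 uint8, blue, green, red), "vfov" (degrees; the focal length in pixels is half the picture's height over the tangent of half this angle, whatever the lens; pixels are square), "cx", "cy" (the principal point, pixels), "k1" (the pictures are not rectified: a ray, as slopes to the right and down, at radius r is drawn at 1 + k1 r^2 times it, then the intrinsics apply), "xyz" and "rotation" of the camera in the world. Camera axes: x right, y down, z forward; pixel columns grow to the right and rows downward; lengths in m; the calibration is good to about 2 mm. A picture is of the moment at which its call begins. There is no depth.
- finish_job(): hands the job in, once; it reports no verdict.
The state is a dict: "time_s": time; "qpos": joint angles; "dq": joint speeds; "joint_torque": joint torques, N m; "tcp_pos": TCP position; "tool_rot": TCP orientation; "wrist_force": force on the tool from outside, world axes, zero at the start; "ft_torque": the same for the moment, N m; "opening": finger opening in m.
Only numpy, scipy, OpenCV 4.12 (cv2) and the standard library are available. Lean on these libraries where they do the work, as an engineer would, in place of code of your own. Each camera call takes 0.05 s, during which the arm holds its last target. There are 200 camera calls.

## Working session

There is one attempt and no reset: what is moved stays moved. The work goes in short steps, Python scripts to look and compute and a tool call to move; the robot and the scene stay as the last step left them, time stands still between calls to the robot, and variables do not carry over. Pictures are saved under pics/ and viewed, about 8 in all and at most 12, crops included, and the job is handed in when it is done.

Besides the shell and the picture viewer there is one more tool, called after "Emit:" by a JSON object that holds its "name" and its "arguments", one argument or row to a line. arm_command: Moves the arm, as the interface text tells. Its arguments: {"type":"object","properties":{"motion":{"type":"array","items":{"type":"array","items":{"type":"number"}}},"squeeze":{"type":"number"}},"required":["motion"]}

```bash
mkdir -p pics; cat > h.py <<'E'
import numpy as np, cv2
from station import robot, imaging, finish_job
def snap(n,f=None):
    s=imaging.snapshot(n)
    if f: cv2.imwrite('pics/'+f,s['image'])
    return s
def K(s):
    f=s['image'].shape[0]/2/np.tan(np.radians(s['vfov'])/2)
    return np.array([[f,0,s['cx']],[0,f,s['cy']],[0,0,1.]])
def px2w(s,uv,z):
    k=K(s); p=(np.array(uv,float)-[s['cx'],s['cy']])/k[0,0]
    q=p.copy()
    for _ in range(30): q=p/(1+s['k1']*(q@q))
    d=np.array(s['rotation'])@np.r_[q,1]; o=np.array(s['xyz'])
    return o+d*(z-o[2])/d[2]
def w2px(s,P):
    c=np.array(s['rotation']).T@(np.array(P)-s['xyz']); q=c[:2]/c[2]
    return q*(1+s['k1']*(q@q))*K(s)[0,0]+[s['cx'],s['cy']]
E
python3 - <<'E'
from h import *
for n in("top","scene","wrist"):
    s=snap(n,n+'0.png'); print(n,{k:v for k,v in s.items() if k!='image'})
im=np.hstack([cv2.imread('pics/scene0.png'),cv2.imread('pics/wrist0.png')])
cv2.imwrite('pics/sw.png',cv2.resize(im,(800,300)))
st=robot.state();print(st['tcp_pos'],st['tool_rot'],st['opening'],st['time_s'])
E
```

```text
top {'vfov': 50.9686217020495, 'cx': 253.12735948041723, 'cy': 196.1950759282367, 'k1': -0.025062444454602126, 'xyz': array([0.44415933, 0.08550446, 1.2073454 ]), 'rotation': array([-1.71633615e+02,  1.24870939e-01, -9.07920174e+01])}
scene {'vfov': 50.82537603350033, 'cx': 252.59621984339918, 'cy': 191.99668553659257, 'k1': 0.03546768714892067, 'xyz': array([1.01280389, 0.35772695, 0.96679839]), 'rotation': array([-149.57826485,    0.33825583,  122.79009123])}
wrist {'vfov': 71.66028895299786, 'cx': 252.22929168726037, 'cy': 190.39518624284491, 'k1': -0.045477711627223735, 'xyz': array([0.09016518, 0.64746162, 0.37265755]), 'rotation': array([1.63969969e+02, 6.09714256e-02, 7.58583308e+01])}
[0.15810837 0.63005281 0.23015357] [1.79992617e+02 7.66406436e-02 7.59169716e+01] 0.0857636300416982 0.15
```

View pics/top0.png

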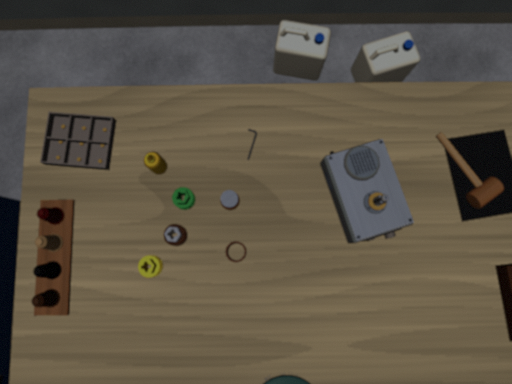

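View pics/sw.png

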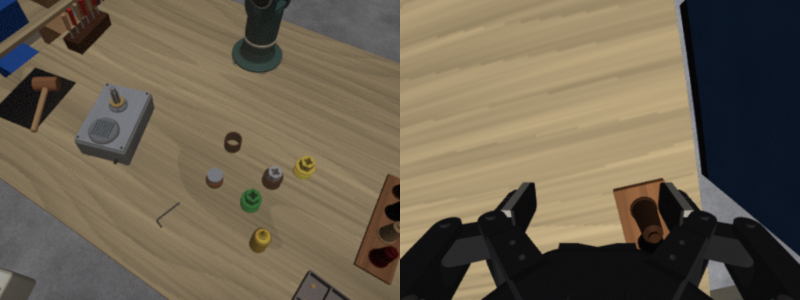

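```bash
sed -i "s/^    return s$/    s['rotation']=R.from_euler('xyz',s['rotation'],degrees=True).as_matrix(); return s/; s/^import numpy.*/&\nfrom scipy.spatial.transform import Rotation as R/" h.py
cat >> h.py <<'E'
def rel(dst,yaw=None):
    "tool-frame shift (mm) from the current pose to world point dst"
    st=robot.state(); M=R.from_euler('xyz',st['tool_rot'],degrees=True)
    print('t',round(st['time_s'],2),'tcp',np.round(st['tcp_pos'],4),'rot',np.round(st['tool_rot'],2),'q',np.round(st['qpos'],1),'F',np.round(st['wrist_force'],1),'T',np.round(st['ft_torque'],2),'open',round(st['opening'],4))
    return np.round(M.inv().apply(np.array(dst)-st['tcp_pos'])*1000,1)
E
python3 - <<'E'
from h import *
s=snap('top');c=snap('scene')
d=px2w(s,(174.5,233.5),.072);n=px2w(s,(381,198),.2)
d2=px2w(c,(274*1.28,170*1.28),.072);n2=px2w(c,(112*1.28,88*1.28),.2)
print(d,d2,n,n2)
a=cv2.resize(s['image'][210:260,150:200],(400,400),interpolation=3)
b=cv2.resize(s['image'][175:225,355:405],(400,400),interpolation=3)
cv2.imwrite('pics/crop1.png',np.hstack([a,b]))
print(rel([*d[:2],.231]))
E
```

```text
[0.50814873 0.30845118 0.072     ] [0.50514723 0.31229488 0.072     ] [ 0.58313082 -0.2378505   0.2       ] [ 0.59076418 -0.24198353  0.2       ]
t 0.25 tcp [0.1581 0.6302 0.2304] rot [1.800e+02 5.000e-02 7.591e+01] q [-78.4  26.8  -0.7  91.9   0.3  61.4  -3.2] F [ 0.1 -0.1  0.7] T [0.01 0.02 0.03] open 0.0854
[-2.269e+02  4.178e+02 -4.000e-01]
```

View pics/crop1.png

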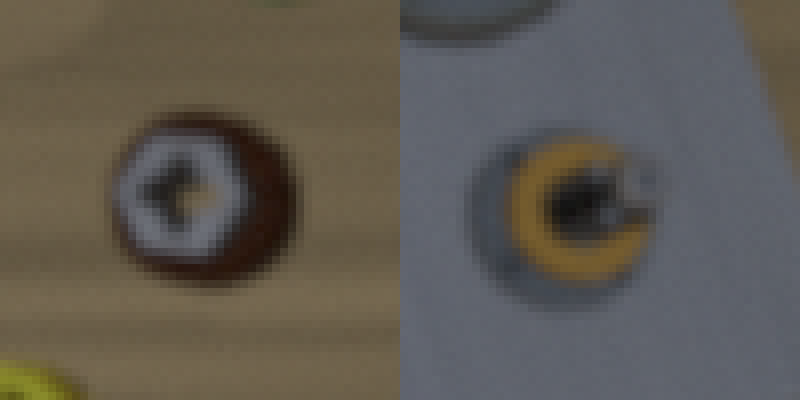

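Emit:
{"name": "arm_command", "arguments": {
  "motion": [
    [85,-28,52,0,0],
    [85,-56,104,0,0],
    [85,-85,157,0,0],
    [85,-113,209,0,0],
    [85,-142,261,0,0],
    [85,-170,313,0,0],
    [85,-198,365,0,0],
    [85,-227,418,0,0],
    [85,-227,418,0,0],
    [85,-227,418,0,0]
  ]
}}

```text
time_s: 1.5
tcp_pos: [0.5078, 0.3087, 0.2304]
tool_rot: [-180.0, 0.0, 75.9]
wrist_force: [-1.3, 1.1, -0.1]
opening: 0.085
```

```bash
python3 - <<'E'
from h import *
s=snap('wrist','w1.png'); print(rel([.508,.308,.231]))
print(w2px(s,[.508,.308,.072]), s['xyz'])
np.save('w1.npy',s,allow_pickle=True)
E
```

```text
t 1.55 tcp [0.5072 0.3095 0.2305] rot [-1.7995e+02  3.0000e-02  7.6020e+01] q [-41.2  21.4   8.4 100.4  -3.6  58.5  44.6] F [0.4 0.2 0.6] T [-0.    0.03  0.01] open 0.085
[-1.3  1.1 -0.5]
[251.5209997  177.27244245] [0.43999433 0.32603011 0.37312738]
```

View pics/w1.png

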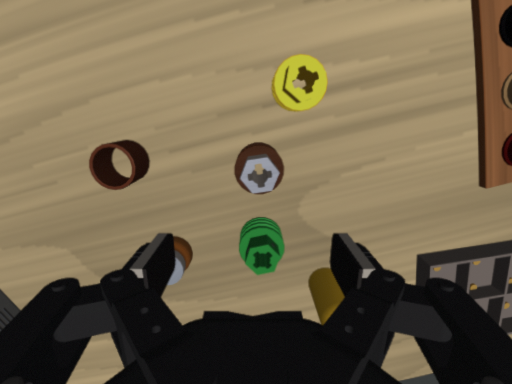

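The wrist picture shows the drum's hex top at about (260,175), green part at (262,245), yellow one at (300,82), sleeve at (120,165), jar at (178,262). I'll measure the hex and keyway directions.

```bash
python3 - <<'E'
from h import *
s=np.load('w1.npy',allow_pickle=True).item()
im=s['image']; hsv=cv2.cvtColor(im,cv2.COLOR_BGR2HSV)
x0,y0=225,140; sub=im[y0:y0+65,x0:x0+70].astype(int)
m=((sub[...,0]>=sub[...,2]-2)&(sub.sum(2)>270)).astype(np.uint8)
n,l,stt,_=cv2.connectedComponentsWithStats(m); m=(l==1+stt[1:,4].argmax()).astype(np.uint8)
c,_=cv2.findContours(m,cv2.RETR_EXTERNAL,cv2.CHAIN_APPROX_NONE); c=max(c,key=cv2.contourArea)
h=cv2.convexHull(c)[:,0]+[x0,y0]
W=np.array([px2w(s,p,.072)[:2] for p in h])
# fit hexagon: support widths
from scipy.optimize import least_squares
def hexd(p,P):
    a=p[2]+np.arange(6)*np.pi/3; d=(P-p[:2])@np.array([np.cos(a),np.sin(a)])
    return d.max(0)
C=np.array([px2w(s,p,.072)[:2] for p in c[:,0]+[x0,y0]])
best=min((least_squares(lambda p:hexd(p,C)-p[3],[*C.mean(0),a,.0195],loss='soft_l1',f_scale=.0005) for a in np.radians([0,20,40])),key=lambda r:r.cost)
print('hex ctr',best.x[:2],'ang mod 60',np.degrees(best.x[2])%60,'apothem',best.x[3],best.cost)
A=np.degrees(best.x[2])
T=np.array(s['image'][y0:y0+65,x0:x0+70]); big=cv2.resize(T,None,fx=8,fy=8,interpolation=2)
for k in range(6):
    a=np.radians(A+60*k); p=w2px(s,[best.x[0]+.02*np.cos(a),best.x[1]+.02*np.sin(a),.072])
    cv2.circle(big,tuple(int(v) for v in (p-[x0,y0]+.5)*8),4,(0,0,255),-1)
# also rectified top view (100 mm -> 520px), x right,y up world
ctr=best.x[:2]; N=520; sc=.05/N
g=np.array([[w2px(s,[ctr[0]+(i-N/20)*sc*10,ctr[1]-(j-N/20)*sc*10,.072]) for i in range(N//10)] for j in range(N//10)],np.float32)
g=cv2.resize(g,(280,280),interpolation=1)
top=cv2.remap(im,g[...,0],g[...,1],cv2.INTER_CUBIC)
out=np.zeros((520,840,3),np.uint8); out[:big.shape[0],:big.shape[1]]=big; out[:280,560:]=top
cv2.imwrite('pics/hex.png',out[:, :800+40][:,:800])
E
```

```text
hex ctr [0.50727284 0.31720236] ang mod 60 36.28039673741133 apothem 0.02194062382154034 2.079402632862981e-08
```

View pics/hex.png

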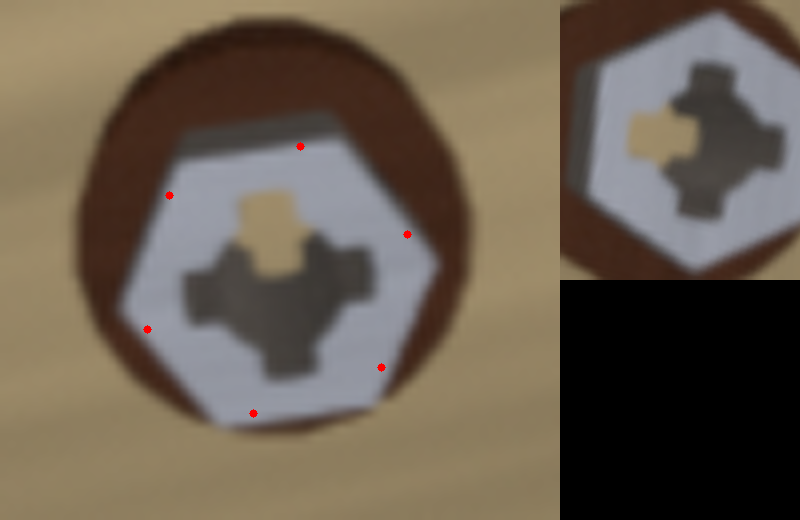

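```bash
python3 - <<'E'
from h import *
s=np.load('w1.npy',allow_pickle=True).item()
C=np.array([(183,160),(341,138),(440,262),(378,407),(222,428),(120,308)])/8-.5+[225,140]
W=np.array([px2w(s,p,.072)[:2] for p in C]); c=W.mean(0); print('ctr',c)
d=W-c; print('radius',np.hypot(*d.T)*1e3, 'exp 23.1'); 
a=(np.degrees(np.arctan2(d[:,1],d[:,0]))); print('corner ang mod60',a%60)
k=np.array([(269,193),(372,275),(290,378),(187,298)])/8-.5+[225,140]
k=np.array([px2w(s,p,.072)[:2] for p in k]); print('key ang',[np.degrees(np.arctan2(*(q-c)[::-1])) for q in k], 'ctr',k.mean(0))
t=snap('top'); print('top',px2w(t,(172.4,233.5),.072))
print(rel([*c,.25]))
E
```

```text
ctr [0.50786458 0.31767575]
radius [23.08412526 23.05628801 23.26097408 23.35061655 23.16814527 23.56700204] exp 23.1
corner ang mod60 [23.39159472 24.43835414 24.43651852 24.15474303 24.32777591 24.05899836]
key ang [np.float64(173.31708008755547), np.float64(82.52686243697303), np.float64(-8.102452705346122), np.float64(-96.2903549453298)] ctr [0.50798962 0.31746915]
top [0.50822589 0.31437641 0.072     ]
t 1.6 tcp [0.507  0.3099 0.2305] rot [-1.7995e+02  3.0000e-02  7.6080e+01] q [-41.2  21.3   8.4 100.4  -3.6  58.5  44.6] F [ 0.1 -0.  -0.8] T [0.03 0.05 0.02] open 0.0851
[  7.7  -1.1 -19.5]
```

Emit:
{"name": "arm_command", "arguments": {
  "motion": [
    [85,8,-1,30,0.13],
    [85,8,-1,70,0.26],
    [85,8,-1,110,0.382],
    [85,8,-1,135,0.382],
    [85,8,-1,150,0.382],
    [85,8,-1,160,0.382],
    [85,8,-1,163,0.382],
    [85,8,-1,163,0.382]
  ]
}}

```text
time_s: 2.6
tcp_pos: [0.5081, 0.3181, 0.0681]
tool_rot: [-180.0, -0.0, 54.2]
wrist_force: [-0.8, 0.7, 0.0]
opening: 0.085
```

Emit:
{"name": "arm_command", "arguments": {
  "motion": [
    [60,0,0,0,0],
    [45,0,0,0,0],
    [38,0,0,0,0],
    [30,0,0,0,0],
    [30,0,0,0,0],
    [30,0,0,0,0]
  ],
  "squeeze": 80
}}

```text
time_s: 3.35
tcp_pos: [0.5083, 0.3179, 0.0692]
tool_rot: [-180.0, -0.0, 54.2]
wrist_force: [-4.1, -2.4, 8.9]
opening: 0.035
```

```bash
python3 - <<'E'
from h import *
print(rel([.508,.3175,.067]))
E
```

```text
t 3.35 tcp [0.5083 0.3179 0.0692] rot [-1.7998e+02 -2.0000e-02  5.4170e+01] q [-43.3  33.8  10.7 105.9  -9.1  41.1  26.7] F [-4.1 -2.4  8.9] T [-0.42  0.58  0.02] open 0.035
[-0.5 -0.   2.2]
```

Emit:
{"name": "arm_command", "arguments": {
  "motion": [
    [30,0,0,0,0],
    [30,0,0,0,0]
  ]
}}

```text
time_s: 3.6
tcp_pos: [0.5082, 0.3179, 0.0693]
tool_rot: [-180.0, -0.0, 54.2]
wrist_force: [-1.2, -0.6, 2.8]
opening: 0.0357
```

```bash
python3 - <<'E'
from h import *
s=snap('wrist'); c=snap('scene')
p=w2px(c,[.508,.3175,.06]).astype(int)
a=cv2.resize(s['image'],(533,400)); b=cv2.resize(c['image'][p[1]-50:p[1]+50,p[0]-33:p[0]+33],(264,400),interpolation=2)
cv2.imwrite('pics/grip.png',np.hstack([a,b])); print(rel([.508,.3175,.067]))
E
```

```text
t 3.7 tcp [0.5083 0.3179 0.0693] rot [-1.7997e+02 -1.0000e-02  5.4170e+01] q [-43.3  33.8  10.7 105.9  -9.1  41.1  26.7] F [-1.  -0.4  3.4] T [-0.15  0.23 -0.01] open 0.0353
[-0.5  0.   2.3]
```

View pics/grip.png

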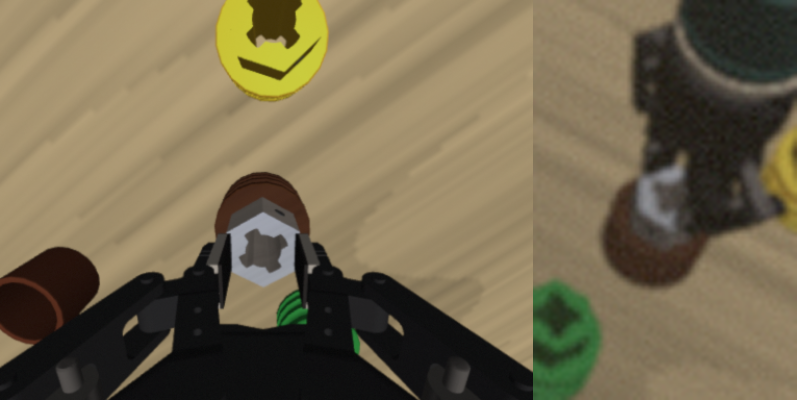

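Emit:
{"name": "arm_command", "arguments": {
  "motion": [
    [30,0,0,-20,0],
    [30,0,0,-70,0],
    [30,0,0,-130,0],
    [30,0,0,-190,0],
    [30,0,0,-250,0],
    [30,-26,34,-250,-0.04],
    [30,-53,69,-250,-0.08],
    [30,-80,103,-250,-0.12],
    [30,-106,137,-250,-0.16],
    [30,-133,172,-250,-0.2],
    [30,-160,206,-250,-0.24],
    [30,-186,240,-250,-0.28],
    [30,-213,275,-250,-0.32],
    [30,-239,309,-250,-0.36],
    [30,-266,344,-250,-0.4],
    [30,-292,378,-250,-0.44],
    [30,-319,412,-250,-0.47],
    [30,-345,447,-250,-0.47],
    [30,-372,481,-250,-0.47],
    [30,-372,481,-250,-0.47]
  ]
}}

```text
time_s: 6.2
tcp_pos: [0.679, -0.2707, 0.3187]
tool_rot: [-179.9, 0.2, 80.7]
wrist_force: [-0.7, 0.4, -3.5]
opening: 0.0353
```

Emit:
{"name": "arm_command", "arguments": {
  "motion": [
    [30,0,0,0,0],
    [30,0,0,0,0],
    [30,0,0,0,0]
  ]
}}

```text
time_s: 6.58
tcp_pos: [0.6792, -0.2695, 0.319]
tool_rot: [-179.9, 0.1, 80.8]
wrist_force: [0.8, 0.2, -3.5]
opening: 0.035
```

```bash
python3 - <<'E'
from h import *
s=snap('wrist','w2.png'); print(rel([.68,-.265,.32])); np.save('w2.npy',s,allow_pickle=True)
t=snap('top'); print('top',px2w(t,(384.6,198.1),.2))
p=w2px(s,[.582,-.245,.2]); print(p)
a=cv2.resize(s['image'],(512,384)); q=np.clip(p.astype(int),40,[470,340])
b=cv2.resize(s['image'][q[1]-36:q[1]+36,q[0]-36:q[0]+36],(576,576),interpolation=2); print(q)
o=np.zeros((576,800,3),np.uint8); o[:,224:]=b; o[:168,:224]=cv2.resize(a,(224,168)); cv2.imwrite('pics/sp.png',o)
E
```

```text
t 6.62 tcp [ 0.6792 -0.2696  0.3189] rot [-1.7992e+02  1.4000e-01  8.0800e+01] q [  4.6  32.4  23.3  74.  -12.5  76.1 108.5] F [ 0.4 -0.1 -3. ] T [-0.02  0.01 -0.05] open 0.0351
[ 4.6  0.  -1.1]
top [ 0.58274535 -0.24698617  0.2       ]
[261.44499731  81.2707579 ]
[261  81]
```

View pics/sp.png

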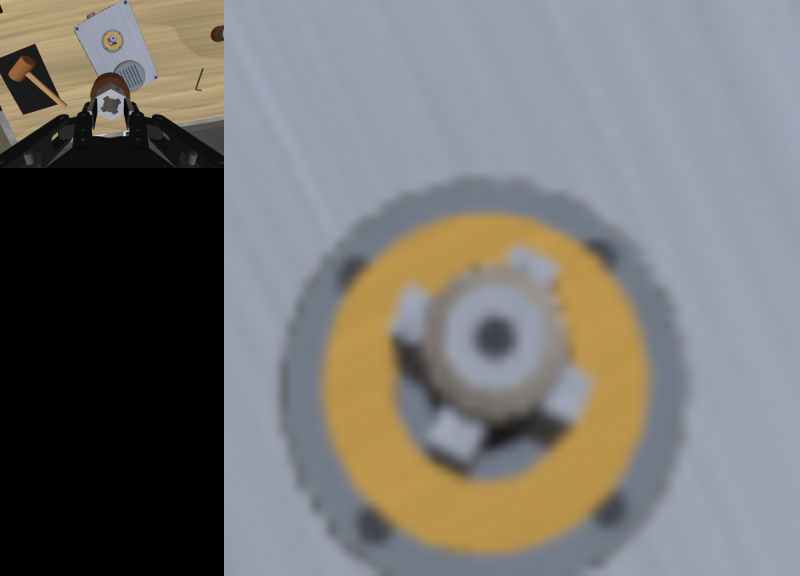

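The spindle nose is at crop (494,336), with the keys visible around it at about (536,256), (399,309), (583,399) and (447,457). I'll compute its pose and check how the drum sits in the hand.

```bash
python3 - <<'E'
from h import *
s=np.load('w2.npy',allow_pickle=True).item()
f=lambda x,y:np.array([225+(x-224)/8-.5,45+y/8-.5])
print('nose',px2w(s,f(494,336),.2))
k=[px2w(s,f(*p),.182)[:2] for p in [(536,256),(399,309),(447,457),(583,399)]]
print('keys ctr',np.mean(k,0), 'ang',[np.degrees(np.arctan2(*(a-b)[::-1])) for a,b in((k[0],k[2]),(k[1],k[3]))],[np.hypot(*(a-b)) for a,b in((k[0],k[2]),(k[1],k[3]))])
# brass ring outer: crop left 322 right 650 top 210 bottom 552 at z=.13
print('ring',px2w(s,f(486,381),.13))
st=robot.state(); z=st['tcp_pos'][2]+.0027; p=w2px(s,[*st['tcp_pos'][:2],z]); print(p,z)
q=p.astype(int); print(q)
cv2.imwrite('pics/hand.png',cv2.resize(s['image'][q[1]-36:q[1]+36,q[0]-36:q[0]+36],(576,576),interpolation=2))
E
```

```text
nose [ 0.5860505  -0.24862102  0.2       ]
keys ctr [ 0.58663101 -0.24869625] ang [np.float64(146.0150429662307), np.float64(-124.08748658712564)] [np.float64(0.026101232703044458), np.float64(0.025213075558462708)]
ring [ 0.58560114 -0.24833339  0.13      ]
[251.269391   240.07459297] 0.32162854267600116
[251 240]
```

View pics/hand.png

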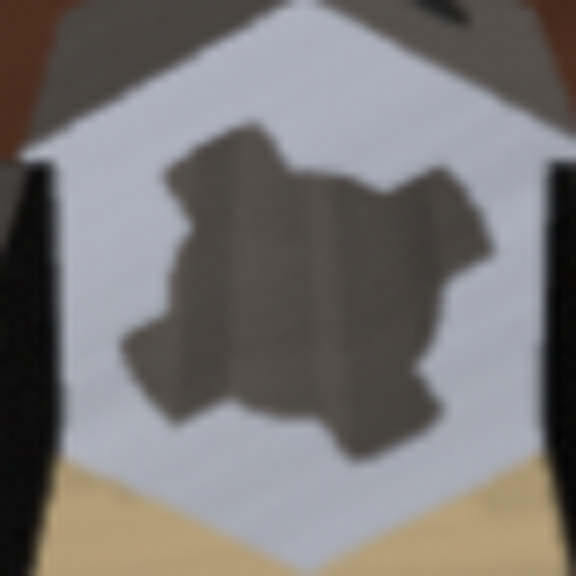

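```bash
python3 - <<'E'
from h import *
s=np.load('w2.npy',allow_pickle=True).item()
st=robot.state(); z=st['tcp_pos'][2]+.0027
f=lambda x,y:np.array([251-36+x/8-.5,240-36+y/8-.5])
k=[px2w(s,f(*p),z)[:2] for p in [(211,150),(467,210),(400,436),(150,385)]]
print('bore',np.mean(k,0),'tcp',st['tcp_pos'],'ang',[np.degrees(np.arctan2(*(a-b)[::-1])) for a,b in((k[0],k[2]),(k[1],k[3]))],[np.hypot(*(a-b)) for a,b in((k[0],k[2]),(k[1],k[3]))])
c=[px2w(s,f(*p),z)[:2] for p in [(305,0),(307,570)]]
print('hex mid',np.mean(c,0),np.hypot(*(c[0]-c[1])),'exp .0462')
print('tool yaw',st['tool_rot'])
print(rel([.586,-.2486,.319]))
E
```

```text
bore [ 0.67974263 -0.26891013] tcp [ 0.67920788 -0.26976351  0.31892854] ang [np.float64(-158.2673525693339), np.float64(112.1485247987545)] [np.float64(0.026657708708304893), np.float64(0.02693328840773711)]
hex mid [ 0.67973656 -0.26897617] 0.04555443490098433 exp .0462
tool yaw [-1.79920549e+02  1.48905917e-01  8.07938362e+01]
t 6.67 tcp [ 0.6792 -0.2698  0.3189] rot [-1.7992e+02  1.5000e-01  8.0790e+01] q [  4.7  32.4  23.3  74.  -12.5  76.1 108.5] F [ 0.3 -0.8 -3.8] T [ 0.02 -0.02  0.02] open 0.0349
[  6.  -95.4   0. ]
```

Emit:
{"name": "arm_command", "arguments": {
  "motion": [
    [30,1,-20,0,0.14],
    [30,2,-40,0,0.28],
    [30,3,-60,0,0.42],
    [30,4,-80,0,0.56],
    [30,5,-96,0,0.7],
    [30,5,-96,10,0.84],
    [30,5,-96,20,0.963],
    [30,5,-96,30,0.963],
    [30,5,-96,38,0.963],
    [30,5,-96,38,0.963],
    [30,5,-96,38,0.963]
  ]
}}

```text
time_s: 8.05
tcp_pos: [0.5853, -0.2498, 0.2814]
tool_rot: [179.9, 0.1, 25.6]
wrist_force: [-0.4, 0.5, -2.8]
opening: 0.0349
```

```bash
python3 - <<'E'
from h import *
s=snap('wrist'); st=robot.state(); print(rel([.5855,-.2495,.281])); np.save('w3.npy',s,allow_pickle=True)
z=st['tcp_pos'][2]+.0027; q=w2px(s,[*st['tcp_pos'][:2],z]).astype(int); print(q,z)
cv2.imwrite('pics/hand2.png',cv2.resize(s['image'][q[1]-36:q[1]+36,q[0]-36:q[0]+36],(576,576),interpolation=2))
E
```

```text
t 8.1 tcp [ 0.5854 -0.2498  0.2815] rot [1.7989e+02 1.2000e-01 2.5630e+01] q [ -5.5  25.1  35.1  92.6 -15.2  67.1  58.6] F [-0.5  0.8 -2.9] T [-0.03  0.01 -0.  ] open 0.0351
[ 0.2 -0.2  0.5]
[252 240] 0.2841944961634947
```

View pics/hand2.png

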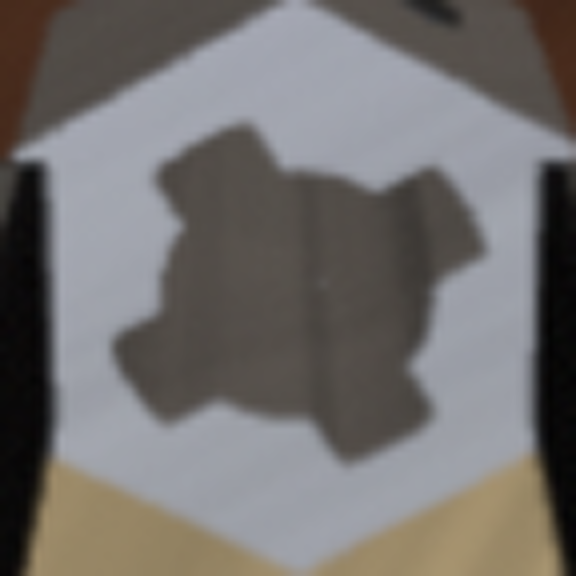

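Emit:
{"name": "arm_command", "arguments": {
  "motion": [
    [30,0,0,6,0],
    [30,0,0,12,0],
    [30,0,0,17,0],
    [30,0,0,21,0],
    [30,0,0,24,0],
    [30,0,0,24,0]
  ]
}}

```text
time_s: 8.85
tcp_pos: [0.5856, -0.2495, 0.2572]
tool_rot: [179.9, 0.1, 25.7]
wrist_force: [1.9, 1.8, -4.7]
opening: 0.035
```

Emit:
{"name": "arm_command", "arguments": {
  "motion": [
    [30,0,0,3,0],
    [30,0,0,6,0],
    [30,0,0,9,0],
    [30,0,0,12,0],
    [30,0,0,14,0],
    [30,0,0,14,0]
  ]
}}

```text
time_s: 9.6
tcp_pos: [0.5856, -0.2491, 0.2427]
tool_rot: [179.9, 0.1, 25.7]
wrist_force: [2.0, 0.9, -4.2]
opening: 0.0349
```

```bash
python3 - <<'E'
from h import *
print(rel([.5855,-.2495,.243]))
E
```

```text
t 9.6 tcp [ 0.5856 -0.2491  0.2427] rot [1.7995e+02 1.1000e-01 2.5670e+01] q [ -4.9  27.2  34.3  95.  -16.6  63.1  59.7] F [ 2.   0.9 -4.2] T [ 0.42 -0.61 -0.02] open 0.0349
[-0.3  0.4 -0.3]
```

Emit:
{"name": "arm_command", "arguments": {
  "motion": [
    [30,0.5,0,6,0],
    [30,0.5,0,12,0],
    [30,0.5,0,18,0],
    [30,0.5,0,24,0],
    [30,0.5,0,30,0],
    [30,0.5,0,35,0],
    [30,0.5,0,38,0],
    [30,0.5,0,41,0],
    [30,0.5,0,41,0]
  ],
  "squeeze": 110
}}

```text
time_s: 10.72
tcp_pos: [0.5858, -0.2488, 0.2014]
tool_rot: [180.0, 0.1, 25.7]
wrist_force: [0.6, 0.5, -3.5]
opening: 0.0334
```

Emit:
{"name": "arm_command", "arguments": {
  "motion": [
    [30,0,0,2,0],
    [30,0,0,4,0],
    [30,0,0,6,0],
    [30,0,0,8,0],
    [30,0,0,8,0],
    [30,0,0,8,0]
  ]
}}

```text
time_s: 11.48
tcp_pos: [0.5861, -0.2494, 0.1952]
tool_rot: [179.9, 0.0, 25.6]
wrist_force: [-2.3, 2.7, 8.0]
opening: 0.0332
```

Emit:
{"name": "arm_command", "arguments": {
  "motion": [
    [30,0,0,2,0],
    [30,0,0,4,0],
    [30,0,0,6,0],
    [30,0,0,7,0],
    [30,0,0,7,0],
    [30,0,0,7,0]
  ]
}}

```text
time_s: 12.22
tcp_pos: [0.5865, -0.25, 0.1934]
tool_rot: [179.9, -0.1, 25.6]
wrist_force: [-10.4, 5.4, 27.4]
opening: 0.0333
```

Emit:
{"name": "arm_command", "arguments": {
  "motion": [
    [30,-0.5,-0.5,5,0],
    [30,-1,-1,5,0],
    [30,-1,-1,5,0],
    [30,-1,-1,5,0]
  ]
}}

```text
time_s: 12.72
tcp_pos: [0.5862, -0.2499, 0.1933]
tool_rot: [179.9, -0.4, 25.6]
wrist_force: [-7.9, 6.6, 26.2]
opening: 0.0331
```

```bash
python3 - <<'E'
from h import *
s=snap('wrist'); c=snap('scene'); print(rel([.5857,-.249,.1933]))
p=w2px(c,[.586,-.249,.16]).astype(int)
a=cv2.resize(s['image'],(480,360)); b=cv2.resize(c['image'][p[1]-45:p[1]+45,max(0,p[0]-40):p[0]+40],(320,360),interpolation=2)
cv2.imwrite('pics/fin.png',np.hstack([a,b]))
E
```

```text
t 12.82 tcp [ 0.5862 -0.2499  0.1933] rot [179.85  -0.38  25.64] q [ -3.7  30.   32.9  97.7 -19.   57.6  61.6] F [-7.7  5.8 26.2] T [1.37 1.88 0.02] open 0.0335
[-0. -1.  0.]
```

View pics/fin.png

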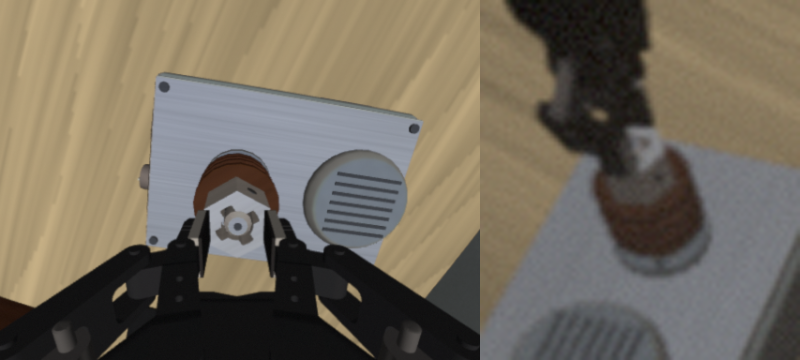

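```bash
python3 - <<'E'
from h import *
print(rel([.5862,-.2499,.1933])); print(finish_job())
E
```

```text
t 12.82 tcp [ 0.5862 -0.2499  0.1933] rot [179.85  -0.38  25.64] q [ -3.7  30.   32.9  97.7 -19.   57.6  61.6] F [-7.7  5.8 26.2] T [1.37 1.88 0.02] open 0.0335
[0. 0. 0.]
the job is handed in; nothing more can be done
None
```

I fitted the dark-wood drum to the burnisher and pressed it fully home. I handed the job in at 12.8 s with the gripper still holding two hex flats (squeeze 110 N) and pressing down.

- **Meshing:** I turned the drum to match the spindle keys before lowering it. It passed the tops of the keys without any vertical resistance.
- **Collar:** The tool ended at 193.3 mm, which matches the height worked out for the collar on its stop. The wrist force was 26 N upward, well over the spring's 15 N. Pressing on gave no further movement. In the last picture the drum sits flush with the spindle nose just showing in the bore.
- **Sideways load:** About 10 N of side force and 0.4° of tool tilt remained at the end. A small correction barely reduced it.
- **Gripper reading:** The opening read 33–35 mm on the 40 mm hex. I put this down to the pads giving under the squeeze, since the picture after gripping showed a proper hold on the flats.
- **Other items:** None should have been touched. I planned the path clear of them but did not photograph each one again at the end.

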